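Park the wheeled parts caddy in the empty bay

TASK

Take the parts caddy that has the hoop handle by its bar and push it straight ahead until both of its front castors have swung round to trail straight; then, always on its wheels, steer it nose first into the middle of the empty taped bay, square with the tape, and let go. Leave the caddy without a handle standing in the other bay undisturbed.

Things in the scene. Friction and masses are not known exactly. Their poses are not given: they have to be found in the camera images.
- caddy: caddy with hoop handle: grey bin (rim 91 mm up) on a dark base 150 x 125 mm, 0.5 to 0.9 kg, fixed rear wheels (resist sideways, few N), swivel castors in front. Origin: centre of the black handle bar, 130 mm above the bench, over the rear axle; bar 14 (along x) x 112 (y) x 16 mm, to be gripped from above, fingers before and behind it. x points forward over the bin. Reaches 13 mm behind, 137 to 155 mm ahead
- castor_left_hub (a point): wheel centre (12.5 mm up) of the left front swivel castor: 25 mm wheel, 16 mm from an upright pivot that is fixed 128 mm ahead of the bar's centre and 50 mm to its left (+y). It turns freely. x points from wheel to pivot: parallel to the caddy's x when trailing straight; at the start 57 to 140 degrees off. About 60 mm of straight forward rolling brings it within 20 degrees
- castor_right_hub (a point): wheel centre (12.5 mm up) of the right front swivel castor: 25 mm wheel, 16 mm from an upright pivot that is fixed 128 mm ahead of the bar's centre and 50 mm to its right (-y). It turns freely. x points from wheel to pivot: parallel to the caddy's x when trailing straight; at the start 57 to 140 degrees off. About 60 mm of straight forward rolling brings it within 20 degrees
- bay: empty one of two parking bays, each a U of 12 mm yellow tape on the bench, 143 mm wide inside, 220 mm long; the other holds the caddy without a handle. Origin: middle of the bay, on the bench; x points from its open end to the closed end. The caddy is in the middle when its bar's centre is over x = -71 mm, y = 0 of the bay and its x is parallel to the bay's
- parked: the bystander: a similar caddy without a handle, 0.9 kg, 91 mm high, about 150 mm long and 125 mm wide, parked in the other taped bay. Origin on the bench under its middle; x points forward

How it is judged:
On the way:
1. the caddy has been pushed ahead, still short of the bay, until both front castors trail within about 32 degrees of straight (x of each of castor_left_hub, castor_right_hub in the frame of caddy below 0.1145 m and distance of caddy from where it was at the start of the episode above 0.02 m and x of caddy in the frame of bay below -0.12 m), for 0.1 s.
At the end, for the whole second after the job is handed in: the caddy stands still on its wheels, nose towards the closed end of the empty bay, with its handle bar's centre within 20 mm along the bay and 18 mm across it of the middle position, and square with the bay within 11 degrees (x of caddy in the frame of bay between -0.091 and -0.051 m and y of caddy in the frame of bay between -0.018 and 0.018 m and height (world z) of caddy between 0.122 and 0.138 m and angle between the x axis of caddy and the x axis of bay, either way round below 0.19 rad and x of castor_left_hub in the frame of bay above 0 m and angle between caddy's own z axis and vertical below 0.1 rad and linear speed of caddy below 0.02 m/s); the robot touches nothing.
It fails at once if the caddy without a handle is shifted more than 15 mm (distance of parked from where it was at the start of the episode above 0.015 m).
It fails at once if the caddy is lifted off the bench by more than 25 mm (height (world z) of caddy above 0.155 m).
It fails at once if the caddy is tipped by more than 20 degrees (angle between caddy's own z axis and vertical above 0.35 rad).
It also fails if it takes over 48 s, if anything falls off the work surface, if the arm or the gripper's body presses on something with over 40 N, if the wrist force passes 120 N, or if a joint passes its speed limit or range.

ROBOT

A 7-joint arm with a two-finger parallel gripper is mounted at the origin on the work surface. World frame = base frame: x ahead of the robot, y to its left, z up, the work surface at z = 0. Lengths are in m, angles in rad, forces in N, time in s.
With the tool pointing down it reaches from about 0.425 to 0.925 m from the base axis. Payload 6.8 kg.
Tool frame: the origin (TCP) lies between the finger pads; the fingertips stand 22 mm ahead of it and the grasp point (between the pads) lies 3 mm ahead of it; z points along the fingers, y is the direction in which the jaws open and shut (so a half turn about z gives the same grasp; the last joint's range is limited). The gripper opens to 85 mm and grips with 20 to 120 N. Pads are 22 mm wide; open, the fingers measure 114 mm over their backs; the gripper's body (76 mm by 85 mm) begins 54 mm behind the grasp point. The pads swing forward as they close: fully open they stand 13 mm farther back than shut.
Start: joints at [1.22, 0.477, 0.022, 1.555, -0.011, 1.109, -0.083], TCP at [0.162, -0.655, 0.253] pointing down, gripper open.
Joint ranges: [-2.96, 2.96], [-0.34, 2.1], [-1.41, 1.46], [0.24, 2.44], [-1.37, 4.51], [0.17, 1.92], [-2.96, 2.96]. Speed limits (rad/s): [2.39, 2.39, 3.14, 3.14, 3.14, 3.14, 3.14].

INTERFACE

Orientations are given as a unit quaternion [w, x, y, z].
In Python, from station import bot gives the robot as it stands. The module is installed in compiled form; this text tells all that it offers.
- The arm moves only by the tool drive_tool, never from a script. Its argument "series" is one flat list of numbers, 7 for each row, row after row: the opening, from -1 (shut) to 1 (fully open), then the shift along the tool's x, y, z in mm, then the turn, a rotation vector about the tool's x, y, z in rad. In form: [jaw, x, y, z, wx, wy, wz, jaw, x, y, z, wx, wy, wz, ...]. A call has 1 to 12 rows; each row shifts and turns the commanded pose from where the row before left it, along the tool's axes as they then stand; what a row does not reach is not made up. A row lasts 1/8 s, in which the tool goes at most 62.5 mm and 10.7 degrees, less where a joint would pass 70% of its speed; a pose out of reach is approached as far as the arm can. A call with a gripper value outside its range is refused whole. The fingers move at their own pace and stop on an object; "force" is the grip in N (left out, the last holds). Time passes only in rows, so rows that do not move let the fingers close. It gives the time, the measured TCP pose, the force and the opening at its end, in the units of the state.
- bot.get_obs(): the state, without advancing time (a new reading comes with each control period).
- bot.read_camera(name): name is "scene" or "top" or "wrist"; returns a dict with "pixels" (384x512x3 uint8, blue, green, red), "camera_matrix" (3x3 intrinsics, pixels), "distortion" ([k1, k2, p1, p2, k3] as OpenCV has them; the pictures are not rectified), "rvec" (rotation vector, rad) and "tvec" (3), from world to camera coordinates, as OpenCV has them. Camera axes: x right, y down, z forward; pixel columns grow to the right and rows downward; lengths in m; the calibration is good to about 2 mm. A picture is of the moment at which its call begins. There is no depth.
- bot.hand_in(): hands the job in, once; it reports no verdict.
The state is a dict: "t": time; "q": joint angles; "joint_vel": joint speeds; "joint_torque": joint torques, N m; "eef_pos": TCP position; "tool_rot": TCP orientation; "contact_force": force on the tool from outside, world axes, zero at the start; "torque": the same for the moment, N m; "gripper_width": opening from 0.0 (shut) to 1.0 (fully open).
Only numpy, scipy, OpenCV 4.12 (cv2) and the standard library are available. Lean on these libraries where they do the work, as an engineer would, in place of code of your own. Each camera call takes 0.05 s, during which the arm holds its last target. There are 200 camera calls.

## Working session

There is one attempt and no reset: what is moved stays moved. The work goes in short steps, Python scripts to look and compute and a tool call to move; the robot and the scene stay as the last step left them, time stands still between calls to the robot, and variables do not carry over. Pictures are saved under pics/ and viewed, about 8 in all and at most 12, crops included, and the job is handed in when it is done.

Besides the shell and the picture viewer there is one more tool, called after "Request:" in YAML: its name, and indented under it one key for each argument. drive_tool: Moves the arm, as the interface text tells. Its arguments: {"type":"object","properties":{"series":{"type":"array"},"force":{"type":"number"}},"required":["series"]}

```bash
mkdir -p pics; cat > h.py <<'E'
import numpy as np, cv2
from scipy.spatial.transform import Rotation as R
from station import bot
def cam(n,save=None):
    c=bot.read_camera(n)
    if save: cv2.imwrite('pics/'+save,c['pixels'])
    return c
def ray(c,uv,z):
    uv=np.array(uv,float).reshape(-1,1,2)
    K=np.array(c['camera_matrix'],float);D=np.array(c['distortion'],float)
    n=cv2.undistortPoints(uv,K,D).reshape(-1,2)
    Rm=cv2.Rodrigues(np.array(c['rvec'],float))[0];t=np.array(c['tvec'],float).ravel()
    o=-Rm.T@t
    d=np.c_[n,np.ones(len(n))]@Rm
    return o+d*((z-o[2])/d[:,2])[:,None]
def proj(c,P):
    return cv2.projectPoints(np.array(P,float).reshape(-1,1,3),np.array(c['rvec'],float),np.array(c['tvec'],float),np.array(c['camera_matrix'],float),np.array(c['distortion'],float))[0].reshape(-1,2)
E
python3 - <<'E'
from h import *
o=bot.get_obs()
for k,v in o.items(): print(k,np.round(v,3))
a=cam('top','top0.png');b=cam('scene','scene0.png')
for c in(a,b): 
    Rm=cv2.Rodrigues(np.array(c['rvec'],float))[0]; print(np.round(-Rm.T@np.array(c['tvec']).ravel(),3),np.round(Rm[2],2))
E
```

```text
t 0.0
q [ 1.22   0.478  0.022  1.556 -0.012  1.109 -0.083]
joint_vel [-0.     0.001 -0.     0.001 -0.001 -0.002  0.001]
joint_torque [-0.0000e+00 -5.9644e+01  1.6080e+00 -2.8120e+01  1.2000e-02  9.0000e-03
  0.0000e+00]
eef_pos [ 0.162 -0.655  0.252]
tool_rot [-0.001  0.993  0.121 -0.   ]
contact_force [ 0.024  0.031 -0.169]
torque [0.01  0.002 0.048]
gripper_width 1.0
[ 0.369 -0.03   1.058] [ 0.18 -0.02 -0.98]
[ 1.143 -0.783  0.722] [-0.51  0.66 -0.55]
```

View pics/top0.png

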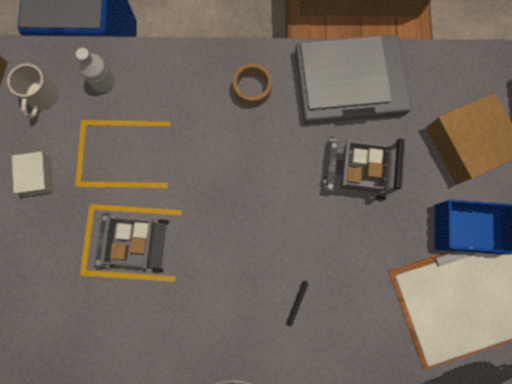

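View pics/scene0.png

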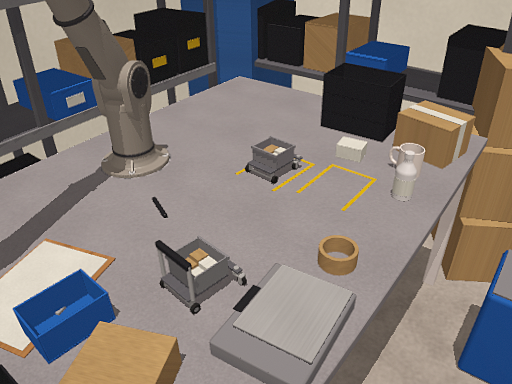

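Top view: the hoop-handled caddy is at about (365,168), with its black bar at (399,165) and its nose to the left. The empty bay is the upper U at about (123,154), opening to the right. The parked caddy is in the lower U at about (130,243).

```bash
python3 - <<'E'
from h import *
c=cam('top');im=c['pixels'];hsv=cv2.cvtColor(im,cv2.COLOR_BGR2HSV)
y=cv2.inRange(hsv,(18,120,90),(35,255,255)); y[:, :60]=0; y[:,200:]=0
n,l,s,_=cv2.connectedComponentsWithStats(y)
for i in range(1,n):
    if s[i,4]<100: continue
    v,u=np.where(l==i); P=ray(c,np.c_[u,v],0.)[:,:2]
    # split arms: tape pixel points
    print(s[i]); r=cv2.minAreaRect(P.astype(np.float32)); print(np.round(r[0],4),np.round(r[1],4),r[2]); print(np.round(cv2.boxPoints(r),4))
    # line fits of arms
    vm=(s[i,1]+s[i,3]/2)
    far=u>s[i,0]+15
    for nm,m in(('up',far&(v<vm)),('lo',far&(v>=vm))):
        q=P[m]; d=np.polyfit(q[:,1],q[:,0],1); print(nm,'slope dx/dy',d, 'y range',q[:,1].min(),q[:,1].max())
    m=(u<s[i,0]+12)&(v>s[i,1]+12)&(v<s[i,1]+s[i,3]-12); q=P[m]; print('closed: dy/dx',np.polyfit(q[:,0],q[:,1],1), np.ptp(q[:,1]))
g=cv2.cvtColor(im,cv2.COLOR_BGR2GRAY)
roi=np.zeros_like(g); roi[130:202,385:412]=1
m=((g<32)&(roi>0)).astype(np.uint8)
n,l,s,_=cv2.connectedComponentsWithStats(m); i=1+np.argmax(s[1:,4]); print(s[i])
v,u=np.where(l==i)
for z in(.13,.138):
  P=ray(c,np.c_[u,v],z)[:,:2]; r=cv2.minAreaRect(P.astype(np.float32)); print(z,np.round(r[0],4),np.round(r[1],4),r[2], P.mean(0))
  C=P-P.mean(0); w,V=np.linalg.eigh(C.T@C); print('bar axis',V[:,1])
cv2.imwrite('pics/crop.png',np.hstack([cv2.resize(im[110:220,300:430],None,fx=5,fy=5,interpolation=cv2.INTER_CUBIC)]))
E
```

```text
[  75  120   96   68 1238]
[0.6465 0.2713] [0.2209 0.1684] 89.26055145263672
[[0.5609 0.162 ]
 [0.7293 0.1598]
 [0.7321 0.3807]
 [0.5637 0.3829]]
up slope dx/dy [0.01277631 0.72070211] y range 0.1598795324023819 0.3548398303097769
lo slope dx/dy [0.01718828 0.56426578] y range 0.1618979932503593 0.34463617062636887
closed: dy/dx [-0.01713176  0.38626396] 0.014040317582607209
[  80  204  102   78 1374]
[0.4309 0.2413] [0.2207 0.1679] 86.0927505493164
[[0.3396 0.137 ]
 [0.5072 0.1255]
 [0.5222 0.3457]
 [0.3547 0.3571]]
up slope dx/dy [0.06728566 0.49238678] y range 0.1262102430960879 0.3292624728128935
lo slope dx/dy [0.06860051 0.33672491] y range 0.1378090375290482 0.31910102193248824
closed: dy/dx [-0.06275695  0.37248004] 0.017957423045114607
[395 164   2  12  13]
0.13 [ 0.5778 -0.3515] [0.0021 0.0245] 81.53527069091797 [ 0.57705611 -0.35131711]
bar axis [-0.99602762  0.08904482]
0.138 [ 0.576  -0.3487] [0.0021 0.0243] 81.53523254394531 [ 0.57526081 -0.3485486 ]
bar axis [-0.99602762  0.08904482]
```

View pics/crop.png

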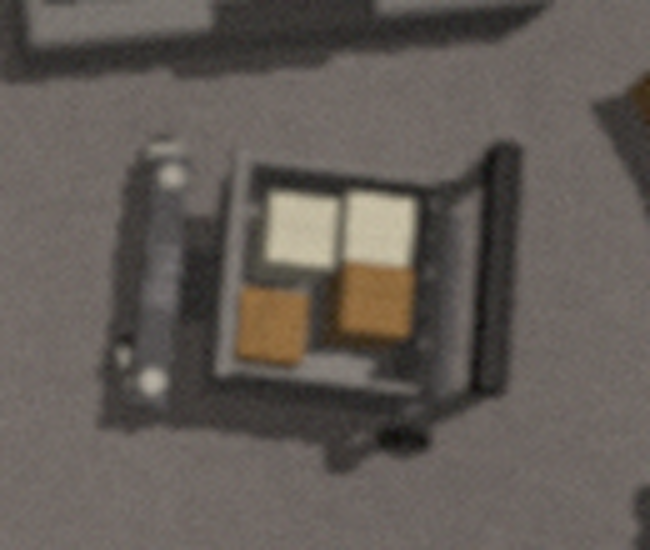

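The crop shows the bar running from about px (401,139) to (397.6,188), and the two bright castor pivot caps at about (334.4,145) and (330.4,186.4). The nose points left and slightly up. The castors are turned outward.

```bash
python3 - <<'E'
from h import *
c=cam('top')
b=ray(c,[(401,139.5),(397.6,188)],.136)[:,:2]; print('bar',b.mean(0),np.linalg.norm(b[0]-b[1])); d=b[0]-b[1]; print('hdg from bar (ang from +y toward +x)',np.arctan2(-d[1],d[0])) 
for z in(.03,.045,.06):
    p=ray(c,[(334.4,145),(330.4,186.4)],z)[:,:2]; d=p[0]-p[1]; print(z,p.mean(0),np.linalg.norm(d),np.arctan2(-d[1],d[0])); e=p.mean(0)-b.mean(0); print('  dist',np.linalg.norm(e),np.arctan2(e[0],e[1]))
# bar in the scene view for a cross-check: project centre ends
s=cam('scene')
print(proj(s,[[*b[0],.13],[*b[1],.13],[*b.mean(0),.13]]))
o=bot.get_obs(); print(R.from_quat(o['tool_rot'],scalar_first=True).as_matrix().round(3))
E
```

```text
bar [ 0.58980841 -0.35737214] 0.10760720367514275
hdg from bar (ang from +y toward +x) 0.1290569218743546
0.03 [ 0.6098663  -0.23467219] 0.10203967630854507 0.12725464932131333
  dist 0.12432859249773659 0.16203782580353293
0.045 [ 0.60634881 -0.23168823] 0.10055075176701934 0.1272546493213136
  dist 0.12676762938184563 0.13085120713915094
0.06 [ 0.60283132 -0.22870427] 0.0990618272254935 0.12725464932131375
  dist 0.12932524221501712 0.10086989266269275
[[188.71700262 267.1264689 ]
 [157.87994028 242.93797348]
 [172.71831652 254.60508065]]
[[ 0.971  0.24  -0.   ]
 [ 0.24  -0.971  0.001]
 [-0.    -0.001 -1.   ]]
```

Request:
drive_tool:
  series: [1, 48.7, -18.7, 0, 0, 0, 0, 1, 48.7, -18.7, 0, 0, 0, 0, 1, 48.7, -18.7, 0, 0, 0, 0, 1, 48.7, -18.7, 0, 0, 0, 0, 1, 48.7, -18.7, 0, 0, 0, 0, 1, 48.7, -18.7, 0, 0, 0, 0, 1, 48.7, -18.7, 0, 0, 0, 0, 1, 48.7, -18.7, 0, 0, 0, 0, 1, 48.7, -18.7, 0, 0, 0, 0, 1, 48.7, -18.7, 0, 0, 0, 0, 1, 0, 0, 0, 0, 0, 0.186, 1, 0, 0, 0, 0, 0, 0.186]
  force: 60

```text
t: 1.75
eef_pos: [0.5907, -0.3557, 0.2528]
tool_rot: [-0.0, 0.998, -0.067, -0.0]
contact_force: [-1.0, -0.7, 0.1]
gripper_width: 1.001
```

```bash
python3 - <<'E'
from h import *
o=bot.get_obs(); print(o['t'],o['eef_pos'],np.round(o['q'],3)); print(R.from_quat(o['tool_rot'],scalar_first=True).as_matrix().round(3))
c=cam('wrist','w1.png')
print(proj(c,[[.59,-.357,.138],[.59+.0555,-.357-.0072,.138],[.59-.0555,-.357+.0072,.138]]))
E
```

```text
1.75 [ 0.59065316 -0.35573698  0.2528487 ] [ 0.472  0.503 -0.03   1.514  0.016  1.126 -1.265]
[[ 0.991 -0.133 -0.   ]
 [-0.133 -0.991  0.   ]
 [-0.001 -0.    -1.   ]]
[[257.03965835 197.42168289]
 [256.68908139 120.36895661]
 [257.34474589 265.64144223]]
```

View pics/w1.png

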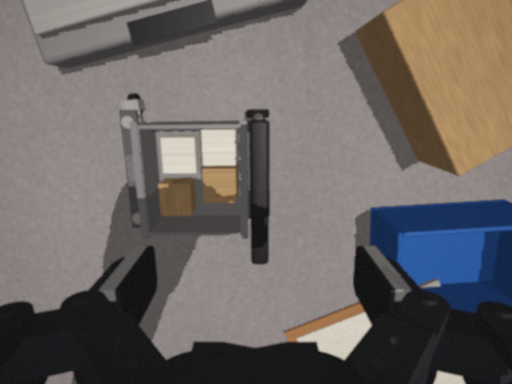

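Wrist view: the bar runs from about (259,119) to (259.5,262). That is within 2 mm of the estimate and parallel to the image's vertical axis, so the heading is right. I'll descend and grip.

Request:
drive_tool:
  series: [1, 0, 2.5, 40, 0, 0, 0, 1, 0, 0, 40, 0, 0, 0, 1, 0, 0, 39.5, 0, 0, 0, 1, 0, 0, 0, 0, 0, 0, -1, 0, 0, 0, 0, 0, 0, -1, 0, 0, 0, 0, 0, 0, -1, 0, 0, 0, 0, 0, 0, -1, 0, 0, 0, 0, 0, 0, -1, 0, 0, 0, 0, 0, 0, -1, 0, 0, 0, 0, 0, 0]
  force: 60

```text
t: 3.05
eef_pos: [0.5901, -0.3593, 0.1348]
tool_rot: [0.0, 0.998, -0.065, 0.001]
contact_force: [-0.8, 1.1, 5.8]
gripper_width: 0.153
```

The grip is on the bar, with an opening of about 13 mm. Now I push straight ahead (tool −y).

Request:
drive_tool:
  series: [-1, 0, -5, 0, 0, 0, 0, -1, 0, -8, 0, 0, 0, 0, -1, 0, -9, 0, 0, 0, 0, -1, 0, -9, 0, 0, 0, 0, -1, 0, -9, 0, 0, 0, 0, -1, 0, -9, 0, 0, 0, 0, -1, 0, -9, 0, 0, 0, 0, -1, 0, -9, 0, 0, 0, 0, -1, 0, -9, 0, 0, 0, 0, -1, 0, -9, 0, 0, 0, 0, -1, 0, -9, 0, 0, 0, 0, -1, 0, -6, 0, 0, 0, 0]

```text
t: 4.55
eef_pos: [0.603, -0.2601, 0.1348]
tool_rot: [0.0, 0.998, -0.065, 0.001]
contact_force: [-0.3, -1.9, 6.5]
gripper_width: 0.15
```

```bash
python3 - <<'E'
from h import *
o=bot.get_obs(); print(o['t'],o['eef_pos'],o['contact_force']); print(R.from_quat(o['tool_rot'],scalar_first=True).as_matrix().round(3))
c=cam('scene');w=cam('wrist')['pixels']
cr=c['pixels'][110:290,150:330]
cv2.imwrite('pics/p2.png',np.hstack([cv2.resize(cr,(384,384),interpolation=cv2.INTER_CUBIC),w[:,:400]]))
E
```

```text
4.55 [ 0.60302804 -0.26012858  0.13477736] [-0.34596085 -1.9366505   6.54913533]
[[ 0.992 -0.129  0.001]
 [-0.129 -0.992 -0.001]
 [ 0.001  0.001 -1.   ]]
```

View pics/p2.png

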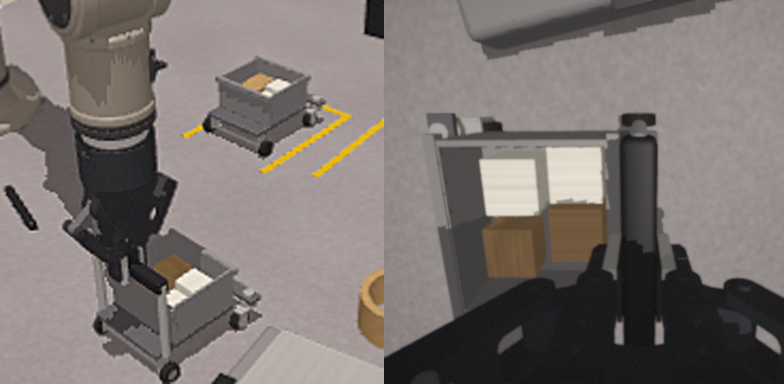

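The left castor wheel, at (488,127), now lies behind its pivot. The laptop is well clear. I keep going straight and then steer onto the bay's line: 212 mm straight, a 0.114 rad turn over 200 mm, then about 50 mm straight.

Request:
drive_tool:
  series: [-1, 0, -8, 0, 0, 0, 0, -1, 0, -12, 0, 0, 0, 0, -1, 0, -15, 0, 0, 0, 0, -1, 0, -15, 0, 0, 0, 0, -1, 0, -15, 0, 0, 0, 0, -1, 0, -15, 0, 0, 0, 0, -1, 0, -15, 0, 0, 0, 0, -1, 0, -15, 0, 0, 0, 0, -1, 0, -15, 0, 0, 0, 0, -1, 0, -15, 0, 0, 0, 0, -1, 0, -12, 0, 0, 0, 0, -1, 0, -8, 0, 0, 0, 0]

```text
t: 6.15
eef_pos: [0.6236, -0.101, 0.1347]
tool_rot: [0.0, 0.998, -0.064, 0.0]
contact_force: [-1.5, -1.7, 6.7]
gripper_width: 0.147
```

```bash
python3 - <<'E'
from h import *
o=bot.get_obs(); print(o['t'],o['eef_pos'],o['contact_force']); print(R.from_quat(o['tool_rot'],scalar_first=True).as_matrix().round(4))
w=cam('wrist')['pixels'];c=cam('top')['pixels']
cv2.imwrite('pics/p3.png',np.hstack([cv2.resize(c[90:282,60:316],None,fx=1.5,fy=1.5),w[:,:400]]))
E
```

```text
6.15 [ 0.62362413 -0.10104328  0.1347414 ] [-1.53998656 -1.7487299   6.69885855]
[[ 9.917e-01 -1.286e-01  1.000e-03]
 [-1.286e-01 -9.917e-01 -5.000e-04]
 [ 1.000e-03  4.000e-04 -1.000e+00]]Traceback (most recent call last):
  File "<stdin>", line 4, in <module>
    return _nx.concatenate(arrs, 1, dtype=dtype, casting=casting)
           ~~~~~~~~~~~~~~~^^^^^^^^^^^^^^^^^^^^^^^^^^^^^^^^^^^^^^^
ValueError: all the input array dimensions except for the concatenation axis must match exactly, but along dimension 0, the array at index 0 has size 288 and the array at index 1 has size 384
```

```bash
python3 - <<'E'
from h import *
w=cam('wrist')['pixels'];c=cam('top')['pixels']
cv2.imwrite('pics/p3.png',np.hstack([cv2.resize(c[90:282,60:260],None,fx=2,fy=2),w[:,:400]]))
E
```

```text
(no output)
```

View pics/p3.png

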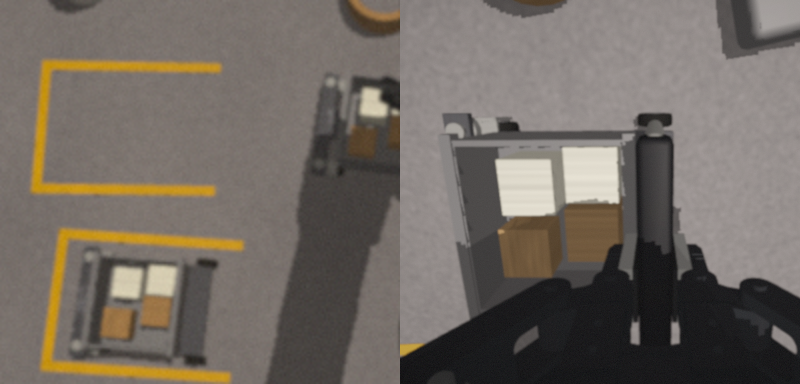

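Top crop: the castor caps are at crop (333,82) and (320,165), i.e. full-image px (226.5,131) and (220,172.5), and no wheels protrude ahead of the beam. Wrist view: the left castor wheel trails behind its pivot. Next I check the caps against the tool pose.

```bash
python3 - <<'E'
from h import *
c=cam('top')
p=ray(c,[(226.5,131),(220,172.5)],.045)[:,:2]; print(p,p.mean(0),np.linalg.norm(p[0]-p[1]))
h=np.array([.1286,.9917]);b=np.array([.6236,-.101]); print('expected',b+.128*h)
l=np.array([h[1],-h[0]]); e=p.mean(0)-b; print('along',e@h,'right(+x world)',e@l)
E
```

```text
[[0.68971396 0.01761261]
 [0.58893011 0.03173148]] [0.63932203 0.02467205] 0.10176800821135641
expected [0.6400608 0.0259376]
along 0.1266508229436944 right(+x world) -0.0005698836374891273
```

That agrees within 2 mm. I continue: 52 mm straight, then the turn.

Request:
drive_tool:
  series: [-1, 0, -8, 0, 0, 0, 0, -1, 0, -14, 0, 0, 0, 0, -1, 0, -15, 0, 0, 0, 0, -1, 0, -15, 0, 0, 0, 0, -1, 0, -14.3, 0, 0, 0, -0.0081, -1, 0, -14.3, 0, 0, 0, -0.0081, -1, 0, -14.3, 0, 0, 0, -0.0081, -1, 0, -14.3, 0, 0, 0, -0.0081, -1, 0, -14.3, 0, 0, 0, -0.0081, -1, 0, -14.3, 0, 0, 0, -0.0081, -1, 0, -14.3, 0, 0, 0, -0.0081, -1, 0, -14.3, 0, 0, 0, -0.0081]

```text
t: 7.9
eef_pos: [0.6421, 0.0638, 0.1348]
tool_rot: [0.0, 0.999, -0.032, 0.001]
contact_force: [-1.1, -3.0, 7.6]
gripper_width: 0.156
```

```bash
python3 - <<'E'
from h import *
o=bot.get_obs(); print(o['t'],o['eef_pos'],o['contact_force'],o['torque']); print(R.from_quat(o['tool_rot'],scalar_first=True).as_matrix().round(4))
E
```

```text
7.9 [0.64206196 0.06382534 0.13479858] [-1.07017523 -3.03024056  7.61216401] [-0.479011    0.23756468 -0.03706196]
[[ 9.979e-01 -6.490e-02  1.400e-03]
 [-6.490e-02 -9.979e-01 -7.000e-04]
 [ 1.500e-03  6.000e-04 -1.000e+00]]
```

Request:
drive_tool:
  series: [-1, 0, -14, 0, 0, 0, -0.01, -1, 0, -14, 0, 0, 0, -0.01, -1, 0, -14, 0, 0, 0, -0.01, -1, 0, -14, 0, 0, 0, -0.01, -1, 0, -14, 0, 0, 0, -0.01, -1, 0, -14, 0, 0, 0, 0, -1, 0, -14, 0, 0, 0, 0, -1, 0, -14, 0, 0, 0, 0, -1, 0, -12, 0, 0, 0, 0, -1, 0, -8, 0, 0, 0, 0, -1, 0, -3, 0, 0, 0, 0, -1, 0, 0, 0, 0, 0, 0]

```text
t: 9.4
eef_pos: [0.6461, 0.2001, 0.1348]
tool_rot: [-0.001, 1.0, -0.007, 0.001]
contact_force: [0.2, -0.0, 5.2]
gripper_width: 0.149
```

```bash
python3 - <<'E'
from h import *
o=bot.get_obs(); print(o['t'],o['eef_pos'],o['contact_force'],o['torque']); print(R.from_quat(o['tool_rot'],scalar_first=True).as_matrix().round(4))
w=cam('wrist')['pixels'];c=cam('top')['pixels']
cv2.imwrite('pics/p4.png',np.hstack([cv2.resize(c[90:282,60:260],None,fx=2,fy=2),w[:,:400]]))
E
```

```text
9.4 [0.64612734 0.20011364 0.13477612] [ 0.15874596 -0.01023638  5.21906935] [0.11209725 0.02766358 0.04691252]
[[ 0.9999 -0.0136  0.0019]
 [-0.0137 -0.9999  0.0012]
 [ 0.0019 -0.0012 -1.    ]]
```

View pics/p4.png

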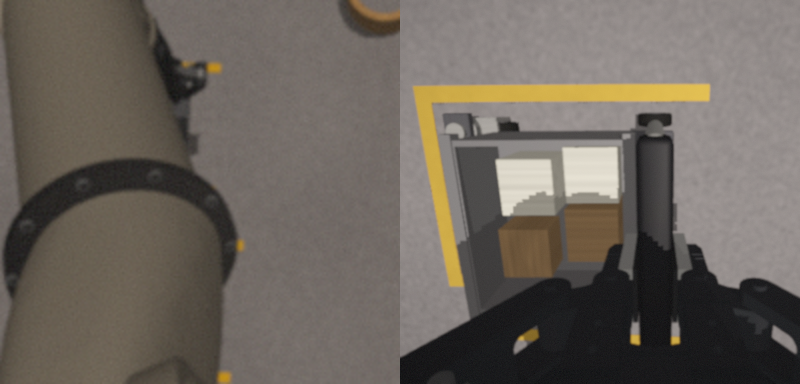

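Wrist view: the caddy stands inside the U, with its sides parallel to the tape and its nose at the closed end. I release it and rise.

Request:
drive_tool:
  series: [0.4, 0, 0, 0, 0, 0, 0, 0.4, 0, 0, 0, 0, 0, 0, 0.4, 0, 0, 0, 0, 0, 0, 0.4, 0, 0, 0, 0, 0, 0, 0.4, 0, 0, -20, 0, 0, 0, 0.4, 0, 0, -40, 0, 0, 0, 0.4, 0, 0, -50, 0, 0, 0, 0.4, -50, 0, 0, 0, 0, 0, 0.4, -50, 0, 0, 0, 0, 0, 0.4, -50, 0, 0, 0, 0, 0, 0.4, 0, 0, 0, 0, 0, 0]

```text
t: 10.88
eef_pos: [0.4924, 0.2016, 0.2453]
tool_rot: [-0.0, 1.0, -0.006, -0.0]
contact_force: [0.6, 0.6, 0.3]
gripper_width: 0.7
```

```bash
python3 - <<'E'
from h import *
o=bot.get_obs(); print(o['t'],o['eef_pos'],o['contact_force'])
c=cam('wrist','w5.png');print(proj(c,[[.6455,.2003,.138],[.6465,.2713,0]]))
s=cam('scene')['pixels'];t=cam('top')['pixels']
cv2.imwrite('pics/p5.png',np.hstack([c['pixels'],cv2.resize(s[100:260,200:400],(288,230)).repeat(1,0) if 0 else cv2.copyMakeBorder(cv2.resize(s[100:260,210:400],(288,242)),0,142,0,0,cv2.BORDER_CONSTANT)]))
E
```

```text
10.875 [0.49237468 0.20163569 0.24527536] [0.60062747 0.6309627  0.34568322]
[[254.08421317 -43.02962807]
 [183.76150861  14.57086833]]
```

View pics/p5.png

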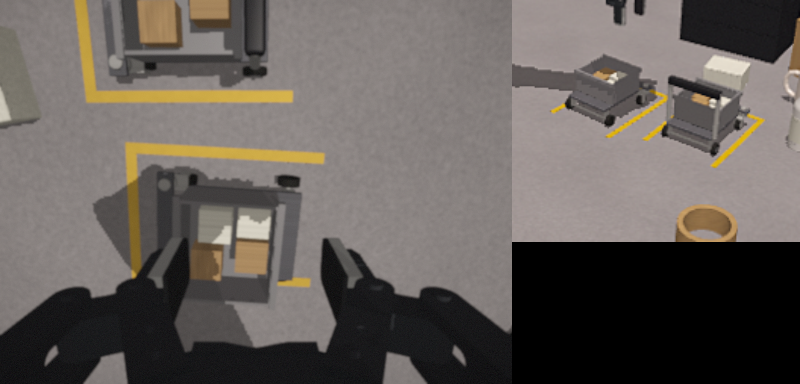

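The caddy stands on its wheels in the bay, and the parked caddy looks untouched. I clear the top view for a numeric check.

Request:
drive_tool:
  series: [0.4, 0, 50, 0, 0, 0, 0, 0.4, 0, 50, 0, 0, 0, 0, 0.4, 0, 50, 0, 0, 0, 0, 0.4, 0, 50, 0, 0, 0, 0, 0.4, 0, 50, 0, 0, 0, 0, 0.4, 0, 50, 0, 0, 0, 0, 0.4, 0, 0, 0, 0, 0, 0]

```text
t: 11.9
eef_pos: [0.4918, -0.1041, 0.2442]
tool_rot: [0.001, 1.0, -0.012, 0.0]
contact_force: [1.1, 0.9, 0.2]
gripper_width: 0.698
```

```bash
python3 - <<'E'
from h import *
c=cam('top');print(proj(c,[[.7,.2,.138],[.59,.2,.138]]))
cv2.imwrite('pics/p6.png',cv2.resize(c['pixels'][100:290,60:200],None,fx=3,fy=3,interpolation=cv2.INTER_CUBIC))
E
```

```text
[[140.25639029 112.96972358]
 [137.89732235 162.47053991]]
```

View pics/p6.png

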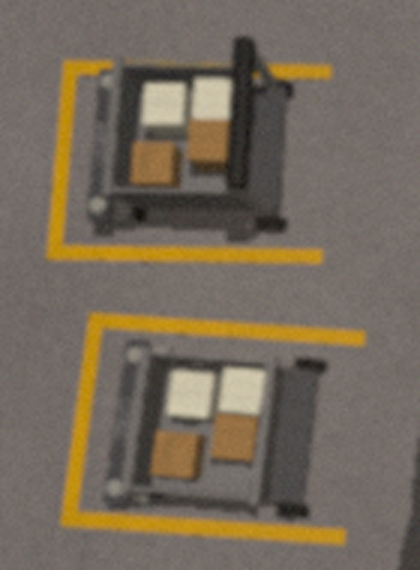

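The bar runs from crop (244,38) to (239,186), i.e. px (141.3,112.7) to (139.7,162), against (140.3,113) and (137.9,162.5) expected. The castor caps are at about px (95.7,126.7) and (92.3,168.3).

```bash
python3 - <<'E'
from h import *
c=cam('top')
b=ray(c,[(141.3,112.7),(139.7,162)],.136)[:,:2];p=ray(c,[(95.7,126.7),(92.3,168.3)],.045)[:,:2]
h=np.array([.015,1]);l=np.array([1,-.015]);o=np.array([.6465,.2713])
for q in(b.mean(0),p.mean(0)): print((q-o)@h,(q-o)@l)
d=p.mean(0)-b.mean(0);print(np.linalg.norm(d),np.arctan2(d[0],d[1])-.015)
print(bot.hand_in())
E
```

```text
-0.07379130425209171 0.0010396176307556778
0.055837979528930756 0.0011435676685411062
0.12961474462126593 0.0008007774109067452
the job is handed in; nothing more can be done
None
```

The caddy with the hoop handle is parked nose first in the empty bay, released, and the job is handed in at about 12 s of the 48 s allowed. No verdict was reported.

- **Push:** I gripped the bar from above and pushed it straight ahead for about 260 mm, well short of the bay. Afterwards the close-up pictures showed the left castor trailing. The right castor showed only as no longer sticking out ahead. I did not measure either castor angle.
- **Steering:** A gentle turn of about 0.115 rad brought it onto the bay's centre line, and a short straight run took it in. I then opened the gripper, rose and moved clear.
- **Final position (top camera):** The bar's centre is at x = -74 mm along the bay (target -71, tolerance 20) and 1 mm across it (tolerance 18). It is square within 0.001 rad. The distance from the bar to the castor pivots came out at 129.6 mm against the nominal 128 mm, so the measurement is consistent.
- **Other checks:** The caddy stands on its wheels. The force reading was near zero with the arm clear. The parked caddy looks undisturbed in the pictures, though I did not measure its shift in numbers.

No check failed or disagreed.

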